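# Swing the chopping board square against its stop pegs

### The arm

A 6-joint arm with a two-finger parallel gripper is mounted at the origin on the work surface; the furniture and walls round the work are solid. World frame = base frame: x ahead of the robot, y to its left, z up, the work surface at z = 0. Lengths are in m, angles in rad, forces in N, time in s.
With the tool pointing down it reaches from about 0.225 to 0.875 m from the base axis. Payload 3.4 kg.
Tool frame: the origin (TCP) lies at the very end of the fingers, on their centre line; the grasp point (between the pads) lies 19 mm behind it; z points along the fingers, y is the line along which they close (so a half turn about z gives the same grasp; the last joint's range is limited). The gripper opens to 85 mm and grips with 20 to 120 N. Pads are 22 mm wide; open, the fingers measure 114 mm over their backs; the gripper's body (76 mm by 85 mm) begins 54 mm behind the grasp point. The pads swing forward as they close: fully open they stand 13 mm farther back than shut.
Start: joints at [-1.445, 0.276, 1.505, -0, 1.361, -0.121], TCP at [0.14, -0.558, 0.231] pointing down, gripper open.
Joint ranges: [-2.89, 2.89], [-0.75, 2.08], [0.22, 2.7], [-1.18, 4.32], [0.11, 2.71], [-2.7, 2.7]. Speed limits (rad/s): [2.57, 2.57, 3.14, 3.14, 3.14, 3.14].

### API

Orientations are given as a 3x3 rotation matrix whose columns are the frame's x, y, z axes.
In Python, from bench import arm, cams, readout, jaws gives the robot as it stands (arm), with the cameras (cams), the readings (readout) and the gripper (jaws). Calls block until the motion is done:
- arm.reach(position, orientation): joint-space move of the TCP to a pose.
- arm.move_straight(position, speed=0.15, attitude=None, guard=None): straight line of the TCP; attitude=None keeps the orientation; speed is the mean speed in m/s. With guard (N) it stops when the force on the tool has changed by that much, and returns True; else False.
- arm.set_joints(angles): joint-space move.
- jaws.let_go() and jaws.close(strength=None): open the fingers fully, or close them until they stop; strength is the grip in N (None keeps the last).
- arm.pause(seconds).
- arm.inverse_kinematics(position, orientation): joint angles nearest the present ones, or None.
- readout.get_obs(): the state.
- cams.get_image(name): name is "scene" or "top" or "wrist"; returns the picture (400x640x3 uint8, red, green, blue); there is no depth.
- cams.camera_params(name): a dict with "camera_matrix" (3x3 intrinsics, pixels), "rvec" (rotation vector, rad) and "tvec" (3), from world to camera coordinates, as OpenCV has them; the wrist camera has in their place "T_tool_cam" (4x4, takes a point from camera to tool coordinates, whose origin is the TCP and whose axes are the flange's). Camera axes: x right, y down, z forward; pixel columns grow to the right and rows downward; lengths in m; the calibration is good to about 2 mm. A picture is of the moment at which its call begins: read the wrist's pose just before it. camera_params takes no time and is no camera call.
A pose or a line that the arm cannot do raises arm.MotionError and nothing moves.
- arm.job_done(): hands the job in; it is judged then, once.
The state is a dict: "clock": time; "joint_positions": joint angles; "joint_velocities": joint speeds; "joint_efforts": joint torques, N m; "position": TCP position; "ee_rot": TCP orientation; "ft_force": force on the tool from outside, world axes, zero at the start; "wrist_torque": the same for the moment, N m; "gripper_width": finger opening in m; "gripper_force": force on a finger pad.
Only numpy, scipy, OpenCV 4.12 (cv2) and the standard library are available. Lean on these libraries where they do the work, as an engineer would, in place of code of your own. Each camera call takes 0.05 s, during which the arm holds its last target. There are 200 camera calls.

### The job

The chopping board lies askew with one long edge beside the red peg of the stop rail. Without lifting it, push the board so that it swings round the red peg, keeping that edge close to the red peg all the way, until the edge lies flush against both pegs, red and black. Push gently, do not jam it hard against the pegs, and let go of it at the end. Do not disturb the mug or the ramekin.

Things in the scene. Friction and masses are not known exactly. Their poses are not given: they have to be found in the camera images.
- chop_board: Loose pale wooden board, 220 (x) by 331 (y) by 17 mm, 0.65 to 1 kg, lying flat; origin: centre of underside, z up. Its -x long edge faces the pegs: 1 to 6 mm off the red peg at the start, turned 0.33 to 0.52 rad from the peg line, its -y (near) end swung away. Push its +x edge between the middle and 80 mm towards the -y end; nearer that end, the far end drifts off the red peg. Slides at 3 to 10 N.
- pivot_peg: Red upright peg with a brass cap, 20 mm diameter, 45 mm high, fixed to the worktop: the pivot. Origin: on its axis at the worktop. The direction of its x and y axes means nothing.
- end_peg (a point): Black upright peg, 20 mm diameter, 45 mm high, fixed to the worktop, 220 mm from the red peg, nearer the robot. This point: on its axis at the worktop.
- stop_rail: Fixed aluminium strip 250 by 22 by 10 mm joining the pegs. Origin: on the worktop midway between the peg axes; x runs from the black peg (x = -110 mm) to the red (+110 mm). The board lies on its -y side; the pegs stand 12 mm proud of the strip there. Flush against both pegs, the board's origin is at y = -120 mm here and its y axis is along this x axis.
- mug: Blue and white mug, 86 mm across, 107 mm high, standing left of the rail; bystander. Origin: centre of its underside.
- ramekin: Small white ramekin, 80 mm across, 42 mm high, standing left of the near end of the rail; bystander. Origin: centre of its underside.

How it is judged:
By the outcome, as a careful person would: the job done as asked, in the order asked, and still so for the second after the job is handed in, with the robot touching nothing.
It also fails if it takes over 35 s, if anything falls off the work surface, if the arm or the gripper's body presses on something with over 40 N, if the wrist force passes 120 N, or if a joint passes its speed limit or range.

## Working session

There is one attempt and no reset: what is moved stays moved. The work goes in short steps, each a Python script; the robot and the scene stay as the last script left them, time stands still between calls to the robot, and variables do not carry over. Pictures are saved under pics/ and viewed, at most 10 in all, crops included, and the job is handed in when it is done.

```bash
mkdir -p pics; ls
python3 - <<'E'
from bench import arm, cams, readout, jaws
import cv2,numpy as np
for n in("top","scene"):
    im=cams.get_image(n); cv2.imwrite(f"pics/{n}0.png",im[:,:,::-1])
    p=cams.camera_params(n); R=cv2.Rodrigues(np.array(p["rvec"]))[0]
    print(n,p["camera_matrix"],(-R.T@np.array(p["tvec"]).ravel()).round(3),R.round(2))
o=readout.get_obs();print(o["clock"],o["ee_rot"],o["position"],o["ft_force"])
E
```

```text
bench.py
pics
top [[444.8661698    0.         319.61946226]
 [  0.         444.8661698  197.17933535]
 [  0.           0.           1.        ]] [0.342 0.065 1.064] [[-0.14 -0.99 -0.01]
 [-0.97  0.13 -0.2 ]
 [ 0.2  -0.02 -0.98]]
scene [[375.2139315    0.         317.07622494]
 [  0.         375.2139315  199.62846158]
 [  0.           0.           1.        ]] [0.217 0.605 0.579] [[-0.88 -0.48 -0.01]
 [-0.3   0.55 -0.78]
 [ 0.38 -0.68 -0.63]]
0.1 [[ 9.69684335e-01  2.44360881e-01 -2.24295052e-04]
 [ 2.44360910e-01 -9.69682923e-01  1.66551079e-03]
 [ 1.89490602e-04 -1.66982866e-03 -9.99998588e-01]] [ 0.1404305  -0.5571031   0.23051318] [-0.34607665 -0.32326433 -0.03541132]
```

View pics/top0.png

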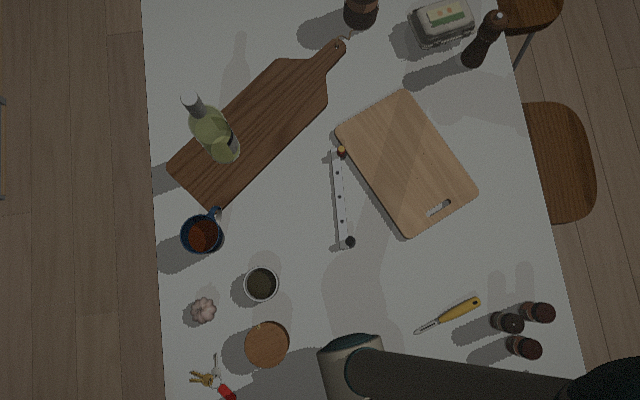

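View pics/scene0.png

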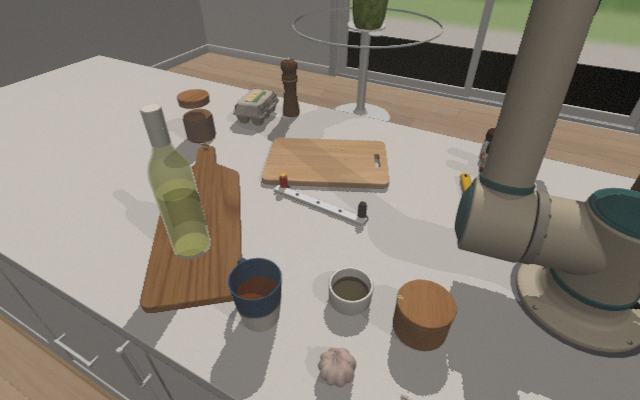

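```bash
cat > h.py <<'E'
import cv2,numpy as np
from bench import arm, cams, readout, jaws
def cam(n):
    p=cams.camera_params(n); return np.array(p["camera_matrix"]),cv2.Rodrigues(np.array(p["rvec"],float))[0],np.array(p["tvec"],float).ravel()
def ray(n,uv):
    K,R,t=cam(n); uv=np.atleast_2d(np.asarray(uv,float))
    d=np.c_[uv,np.ones(len(uv))]@np.linalg.inv(K).T@R
    return -R.T@t,d
def plane(n,uv,z):
    c,d=ray(n,uv); return (c+d*((z-c[2])/d[:,2])[:,None])[:,:2]
def tri(u1,u2):
    P=[]
    for n in("top","scene"):
        K,R,t=cam(n); P.append(K@np.c_[R,t])
    X=cv2.triangulatePoints(P[0],P[1],np.array(u1,float).reshape(2,1),np.array(u2,float).reshape(2,1)).ravel()
    return X[:3]/X[3]
def board(n,seed,im=None):
    """largest pale-wood blob holding seed -> convex quad corners (px)"""
    im=cams.get_image(n) if im is None else im
    h=cv2.cvtColor(im,cv2.COLOR_RGB2HSV)
    m=((h[...,0]>5)&(h[...,0]<25)&(h[...,1]>55)&(h[...,2]>85)).astype(np.uint8)
    m=cv2.morphologyEx(m,cv2.MORPH_OPEN,np.ones((5,5)))
    l=cv2.connectedComponents(m)[1]; m=(l==l[seed[1],seed[0]]).astype(np.uint8)
    c=max(cv2.findContours(m,0,cv2.CHAIN_APPROX_NONE)[0],key=cv2.contourArea)
    return cv2.convexHull(c).reshape(-1,2),m
E
python3 - <<'E'
from h import *
T=cv2.imread("pics/top0.png")[:,:,::-1];S=cv2.imread("pics/scene0.png")[:,:,::-1]
for n,im,s in(("top",T,(400,160)),("scene",S,(320,165))):
    c,m=board(n,s,im); w=plane(n,c,.017)*1000
    r=cv2.minAreaRect(w.astype(np.float32)); print(n,m.sum(),r,cv2.boxPoints(r).round(1).tolist())
    im=im.copy(); im[cv2.morphologyEx(m,cv2.MORPH_GRADIENT,np.ones((2,2)))>0]=(0,255,0)
    if n=="top":a=cv2.resize(im[130:260,320:420],None,fx=4,fy=4,interpolation=0)
    else:b=cv2.resize(im[160:235,270:380],None,fx=3.6,fy=3.6,interpolation=0)
h=max(len(a),len(b));o=np.zeros((h,a.shape[1]+b.shape[1],3),np.uint8);o[:len(a),:a.shape[1]]=a;o[:len(b),a.shape[1]:]=b
print(o.shape);cv2.imwrite("pics/crop.png",o[:,:,::-1])
E
```

```text
top 11289 ((615.514892578125, -178.07952880859375), (329.20428466796875, 217.92242431640625), 24.169795989990234) [[420.70001220703125, -146.10000610351562], [510.0, -344.8999938964844], [810.2999877929688, -210.10000610351562], [721.0999755859375, -11.300000190734863]]
scene 5586 ((614.6709594726562, -170.33090209960938), (327.9703674316406, 238.94505310058594), 24.24126625061035) [[416.1000061035156, -128.6999969482422], [514.2000122070312, -346.6000061035156], [813.2000122070312, -211.89999389648438], [715.0999755859375, 5.900000095367432]]
(520, 796, 3)
```

View pics/crop.png

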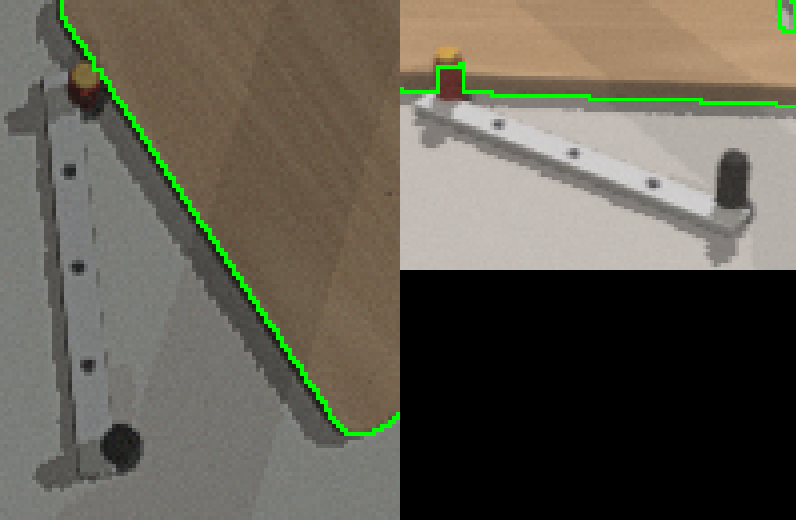

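Run:
```python
from h import *
r=tri((341.2,149),(283.2,174.3));b=tri((350.2,241.5),(362.8,203.3));print(r,b)
r2=plane("top",(341.2,149),.045)[0];b2=plane("top",(350.2,241.5),.045)[0];print(r2,b2,np.linalg.norm(r2-b2))
print(plane("scene",(283.2,174.3),.045),plane("scene",(362.8,203.3),.045))
d=(r2-b2)/np.linalg.norm(r2-b2);n=np.array([d[1],-d[0]])  # n: -y of rail (towards board)
print("dir",np.degrees(np.arctan2(d[1],d[0])),n,"goal",(r2+b2)/2+.12*n)
a=np.radians(24.17);u=np.array([np.cos(a),np.sin(a)]);m=np.array([u[1],-u[0]]);c=np.array([.6155,-.178])
print("gap red",(c-r2)@m-.11-.01,"along",(c-r2)@u)
```

```text
[ 0.65816275 -0.0244613   0.04519446] [ 0.43761566 -0.01236803  0.04637687]
[ 0.65742132 -0.02481916] [ 0.4357612  -0.01305376] 0.22197215343556134
[[ 0.65958621 -0.02451536]] [[ 0.4410346  -0.01335199]]
dir -3.038326934563039 [-0.05300396 -0.9985943 ] goal [ 0.54023079 -0.13876777]
gap red 0.002587692976399986 along -0.10096546525536455
```

```bash
cat >> h.py <<'E'
RED=np.array([.6577,-.0247]);BLK=np.array([.4370,-.0131]); RAIL=np.arctan2(*(RED-BLK)[::-1])
def axes(a): u=np.array([np.cos(a),np.sin(a)]); return u,np.array([u[1],-u[0]])
def rot(a): u,m=axes(a); return np.array([[u[0],m[0],0],[u[1],m[1],0],[0,0,-1]])
def edge(im,a0,tag=None):
    """left long edge seen from top near angle a0 -> angle, gaps to red and black (m)"""
    c,m=board("top",(375,145),im)
    cc=max(cv2.findContours(m,0,cv2.CHAIN_APPROX_NONE)[0],key=cv2.contourArea).reshape(-1,2)
    w=plane("top",cc,.017); u,mm=axes(a0)
    t,d=(w-RED)@u,(w-RED)@mm
    k=(d<.035)&(t<.03)&(t>-.24)
    p=np.polyfit(t[k],d[k],1); k2=k.copy();k2[k]=abs(d[k]-np.polyval(p,t[k]))<.003
    p=np.polyfit(t[k2],d[k2],1); a=a0-np.arctan(p[0]); u,mm=axes(a)
    q=w[k2].mean(0); return a,(q-RED)@mm-.0112,(q-BLK)@mm-.0112,int(k2.sum())
E
python3 - <<'E'
from h import *
T=cv2.imread("pics/top0.png")[:,:,::-1].copy(); print(edge(T,.42))
a=np.radians(24.17);u,m=axes(a);c=np.array([.6155,-.1785])
p=c-.03*u+.11*m
jaws.close(30)
s=p+.04*m
arm.reach([*s,.09],rot(a)); arm.move_straight([*s,.007],speed=.08)
f0=readout.get_obs()["ft_force"]
print(arm.move_straight([*(p+.005*m),.007],speed=.04,guard=2))
o=readout.get_obs();print(o["clock"],o["position"],o["ft_force"],f0,"off",(o["position"][:2]-c)@m-.11)
im=cams.get_image("top");cv2.imwrite("pics/t1.png",im[:,:,::-1]);print(edge(im,.42))
E
```

```text
(np.float64(0.4290254526182136), np.float64(0.0043394274743017314), np.float64(0.10669597749683904), 93)
True
4.775 [ 0.63821398 -0.30267384  0.00670515] [-0.49187272  0.08998373  0.71790637] [-0.52089183  0.77374771  0.03502853] off 0.012588225489946397
(np.float64(0.12240009050836875), np.float64(-0.5271884332728912), np.float64(-0.488728920920698), 71)
```

View pics/t1.png

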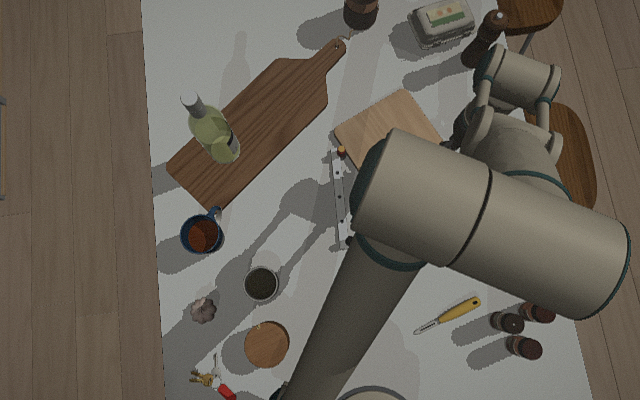

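```bash
cat >> h.py <<'E'
def sedge(im,a0,seed=(300,165)):
    """underside long edge from the scene view -> angle, gap red, gap black"""
    m=board("scene",seed,im)[1]
    xs=np.arange(262,395); ys=np.array([np.max(np.nonzero(m[:,x])[0],initial=-1) for x in xs])+.5
    k=(ys>150)&((xs<276)|(xs>291)); w=plane("scene",np.c_[xs,ys][k],0.)
    u,mm=axes(a0); t,d=(w-RED)@u,(w-RED)@mm
    k=(t<.04)&(t>-.23)&(abs(d-np.median(d))<.08); t,d,w=t[k],d[k],w[k]
    for th in(.015,.006,.003):
        p=np.polyfit(t,d,1); k=abs(d-np.polyval(p,t))<th; t,d,w=t[k],d[k],w[k]
    p=np.polyfit(t,d,1); a=a0-np.arctan(p[0]); mm=axes(a)[1]; q=w.mean(0)
    return [float(round(v,4)) for v in(a,(q-RED)@mm-.01,(q-BLK)@mm-.01,len(t))]
E
python3 - <<'E'
from h import *
print(sedge(cv2.imread("pics/scene0.png")[:,:,::-1].copy(),.42))
im=cams.get_image("scene");cv2.imwrite("pics/s1.png",im[:,:,::-1]);print(sedge(im,.42))
print(RAIL)
E
```

```text
[0.437, 0.0077, 0.1116, 88.0]
[0.427, 0.0071, 0.109, 89.0]
-0.052511716275858614
```

View pics/s1.png

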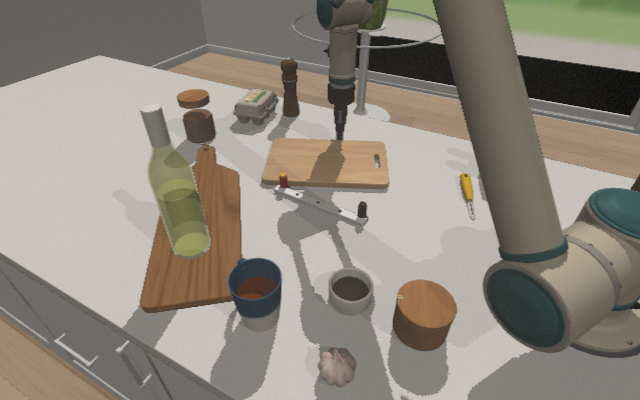

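```bash
cat >> h.py <<'E'
def swing(da,speed=.04,guard=15,inward=0.):
    """turn the tool clockwise by da about the red peg, then shift inward (towards pegs)"""
    o=readout.get_obs(); p=o["position"][:2]; R=o["ee_rot"]; a=np.arctan2(R[1,0],R[0,0])-da
    c,s=np.cos(da),np.sin(da); q=RED+np.array([[c,s],[-s,c]])@(p-RED)-inward*axes(a)[1]
    hit=arm.move_straight([*q,.007],speed=speed,attitude=rot(a),guard=guard)
    o=readout.get_obs(); u,m=axes(a); print(hit,"t",round(o["clock"],2),"tool a",round(a,3),"F.m,u",(o["ft_force"][:2]@m).round(1),(o["ft_force"][:2]@u).round(1),"edge",sedge(cams.get_image("scene"),a))
    return hit
E
python3 - <<'E'
from h import *
for i in range(2): 
    if swing(.08): break
E
```

```text
False t 5.58 tool a 0.342 F.m,u 2.3 -1.1 edge [0.3619, 0.0054, 0.0944, 88.0]
False t 6.36 tool a 0.263 F.m,u 1.4 -0.0 edge [0.279, 0.005, 0.0769, 88.0]
```

Run:
```python
from h import *
for i in range(3): 
    if swing(.075): break
im=cams.get_image("scene");cv2.imwrite("pics/s2.png",im[150:250,240:400,::-1].repeat(4,0).repeat(4,1))
```

```text
False t 7.1 tool a 0.188 F.m,u 0.7 -0.2 edge [0.2012, 0.0047, 0.0602, 86.0]
False t 7.85 tool a 0.113 F.m,u 0.9 -0.2 edge [0.1231, 0.0045, 0.0432, 76.0]
False t 8.6 tool a 0.038 F.m,u 1.0 0.9 edge [0.0456, 0.0042, 0.0258, 72.0]
```

View pics/s2.png

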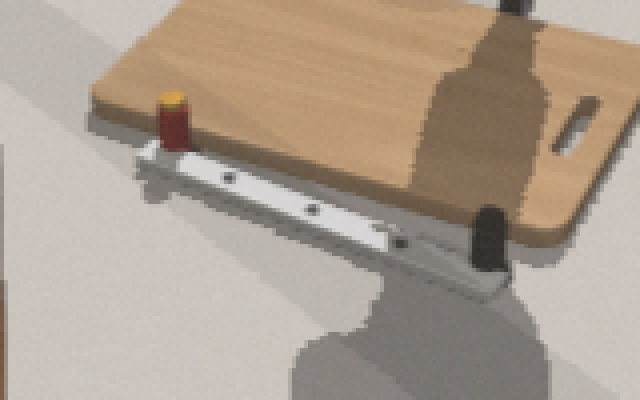

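Run:
```python
from h import *
swing(.06,speed=.03,guard=8) or swing(.018,speed=.02,guard=6)
for i in range(6):
    if swing(.008,speed=.01,guard=4): break
im=cams.get_image("scene");cv2.imwrite("pics/s3.png",im[150:250,240:400,::-1].repeat(4,0).repeat(4,1))
```

```text
False t 9.44 tool a -0.021 F.m,u 1.8 1.8 edge [-0.0146, 0.004, 0.0124, 68.0]
False t 9.92 tool a -0.039 F.m,u 2.2 2.2 edge [-0.0319, 0.0039, 0.0084, 68.0]
False t 10.34 tool a -0.047 F.m,u 3.0 2.5 edge [-0.0382, 0.0037, 0.0069, 69.0]
False t 10.76 tool a -0.055 F.m,u 4.1 3.8 edge [-0.0426, 0.0035, 0.0056, 67.0]
False t 11.18 tool a -0.063 F.m,u 6.5 2.8 edge [-0.0467, 0.0039, 0.0052, 67.0]
False t 11.48 tool a -0.071 F.m,u 5.1 3.8 edge [-0.0435, 0.0034, 0.0054, 66.0]
False t 11.78 tool a -0.079 F.m,u 4.6 4.0 edge [-0.0466, 0.0039, 0.0052, 67.0]
False t 12.08 tool a -0.087 F.m,u 5.8 3.7 edge [-0.0444, 0.0035, 0.0053, 67.0]
```

View pics/s3.png

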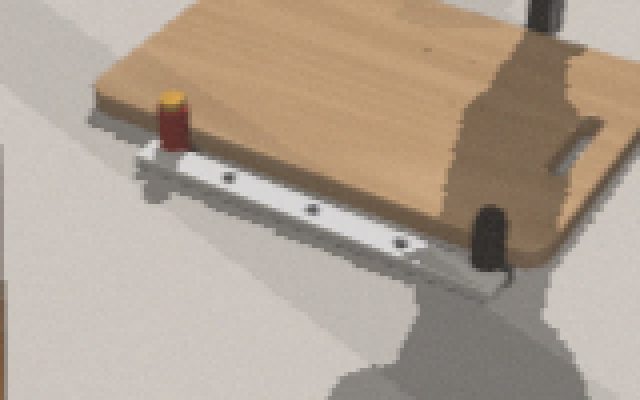

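Run:
```python
from h import *
m=axes(RAIL)[1]
p=readout.get_obs()["position"]
print(arm.move_straight([*(p[:2]-.004*m),.007],speed=.008,guard=5))
o=readout.get_obs();print(o["clock"],((o["position"]-p)[:2]@m)*1000,o["ft_force"],o["ft_force"][:2]@m)
print(sedge(cams.get_image("scene"),RAIL))
p=o["position"]
arm.move_straight([*(p[:2]+.06*m),.007],speed=.06)
print(sedge(cams.get_image("scene"),RAIL))
q=readout.get_obs()["position"]; arm.move_straight([*q[:2],.15],speed=.15)
arm.set_joints([-1.445,.276,1.505,0,1.361,-.121])
print(sedge(cams.get_image("scene"),RAIL))
im=cams.get_image("top");print(edge(im,RAIL),readout.get_obs()["clock"])
c,mm=board("top",(375,145),im); r=cv2.minAreaRect((plane("top",c,.017)*1000).astype(np.float32));print(r)
cv2.imwrite("pics/t4.png",im[110:260,300:460,::-1].repeat(4,0).repeat(4,1))
```

```text
True
12.475 0.2899903856201756 [-0.51097668 -1.17855626  1.16957382] 1.203751645727326
[-0.0474, 0.004, 0.0051, 67.0]
[-0.0474, 0.004, 0.0051, 67.0]
[-0.047, 0.0039, 0.0051, 67.0]
(np.float64(-0.04703546893685295), np.float64(0.0012497611719709482), np.float64(0.00246003118329954), 109) 16.5167
((569.2818603515625, -139.34259033203125), (217.2187042236328, 328.39556884765625), 86.81343841552734)
```

View pics/t4.png

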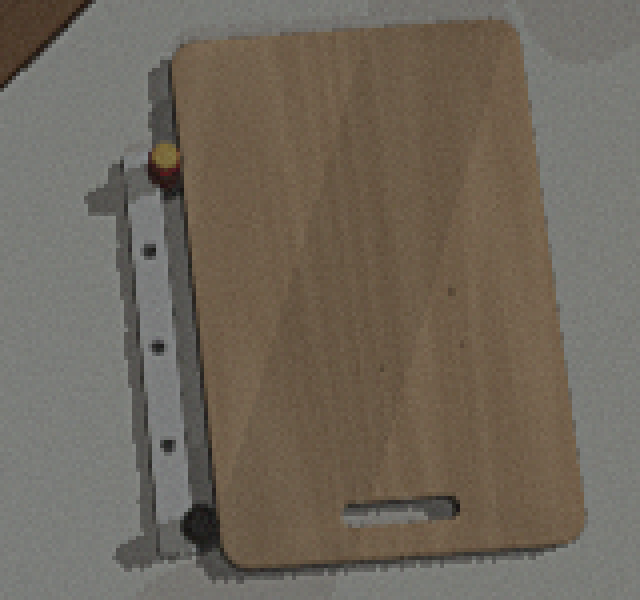

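Run:
```python
from h import *
a=-.049;u,m=axes(a);p=RED-.118*u+.23*m; s=p+.03*m
arm.reach([*s,.08],rot(a)); arm.move_straight([*s,.007],speed=.1)
h=arm.move_straight([*(p+.006*m),.007],speed=.03,guard=2); o=readout.get_obs()
print(h,o["clock"],((o["position"][:2]-RED)@m-.23)*1000,o["ft_force"][:2]@m)
e=sedge(cams.get_image("scene"),a);print(e)
for i in range(12):
    q=readout.get_obs()["position"][:2]
    h=arm.move_straight([*(q-.001*m),.007],speed=.01,guard=6)
    o=readout.get_obs();f=o["ft_force"][:2]@m;print(h,round(o["clock"],2),(((o["position"][:2]-RED)@m-.23)*1000).round(2),f.round(2),sedge(cams.get_image("scene"),a))
    if f>8.5 or h: break
```

```text
True 19.825 12.241682765917972 1.4206190845843474
[-0.0422, 0.0034, 0.0056, 67.0]
False 20.13 12.06 4.26 [-0.0426, 0.0035, 0.0056, 67.0]
False 20.43 12.0 5.2 [-0.0451, 0.0036, 0.0052, 67.0]
False 20.73 11.98 5.52 [-0.0423, 0.0034, 0.0057, 68.0]
False 21.03 11.99 5.32 [-0.045, 0.0036, 0.0053, 66.0]
False 21.33 12.02 5.14 [-0.0426, 0.0035, 0.0056, 67.0]
False 21.63 11.95 6.06 [-0.0459, 0.0037, 0.0052, 67.0]
False 21.93 12.02 6.49 [-0.0426, 0.0034, 0.0056, 67.0]
False 22.23 11.97 5.85 [-0.0452, 0.0036, 0.0052, 67.0]
False 22.53 12.01 5.6 [-0.0433, 0.0036, 0.0056, 67.0]
False 22.83 11.99 5.6 [-0.0443, 0.0035, 0.0053, 66.0]
False 23.13 12.0 6.14 [-0.0438, 0.0035, 0.0055, 66.0]
False 23.43 11.97 5.61 [-0.0455, 0.0037, 0.0052, 67.0]
```

Run:
```python
from h import *
a=-.049;m=axes(a)[1];p0=readout.get_obs()["position"][:2]
for d in(.0015,.002,.0025,.003):
    h=arm.move_straight([*(p0-d*m),.007],speed=.01,guard=8)
    o=readout.get_obs();f=o["ft_force"][:2]@m;print(h,round(o["clock"],2),(((o["position"][:2]-RED)@m-.23)*1000).round(2),f.round(2))
    if f>11 or h: break
print(sedge(cams.get_image("scene"),a))
arm.move_straight([*(p0+.05*m),.007],speed=.06)
arm.move_straight([*(p0+.05*m),.12],speed=.12)
arm.set_joints([-1.445,.276,1.505,0,1.361,-.121])
im=cams.get_image("top");print(sedge(cams.get_image("scene"),a),edge(im,a),readout.get_obs()["clock"])
```

```text
False 23.73 11.91 6.89
False 23.98 11.89 7.67
False 24.23 11.84 9.33
False 24.48 11.79 9.8
[-0.0426, 0.0034, 0.0056, 67.0]
[-0.0455, 0.0037, 0.0052, 67.0] (np.float64(-0.04683721888271668), np.float64(0.0011608785877115797), np.float64(0.002414962099433168), 108) 28.475
```

```bash
python3 -c "
from bench import arm, cams, readout, jaws
print(arm.job_done())"
```

```text
the job is handed in; nothing more can be done
None
```

I handed the job in with the board swung round the red peg until its edge was stopped by both pegs, the arm clear and nothing else touched. A final push of about 10 N didn't move it, though the cameras left about 1 mm of doubt at the black peg. It took about 28.5 s, and the board slid up to about 18 mm lengthwise along the pegs.

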